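# Pack the gluing jig and hold the press shut

## Robot

A 6-joint arm with a two-finger parallel gripper is mounted at the origin on the work surface. World frame = base frame: x ahead of the robot, y to its left, z up, the work surface at z = 0. Lengths are in m, angles in degrees, forces in N, time in s.
With the tool pointing down it reaches from about 0.4 to 0.825 m from the base axis. Payload 7 kg.
Tool frame: the origin (TCP) lies at the very end of the fingers, on their centre line; the grasp point (between the pads) lies 19 mm behind it; x points along the fingers, z is the direction in which the jaws open and shut, and the axes are right-handed (so a half turn about x gives the same grasp; the last joint's range is limited). The gripper opens to 88 mm and grips with 3 to 60 N. Pads are 19 mm wide; open, the fingers measure 130 mm over their backs; the gripper's body (78 mm by 193 mm) begins 47 mm behind the grasp point.
Start: joints at [-52.133, 20.546, 0.682, 0, -70.136, -16.507], TCP at [0.246, -0.629, 0.227] pointing down, gripper open.
Joint ranges: [-176.03, 176.03], [-82.01, 121.73], [-58.28, 71.71], [-173.87, 95.51], [-174.79, -0.11], [-173.66, 173.66]. Speed limits (degrees/s): [136.94, 136.94, 172.46, 180, 180, 180].

## Interface

Orientations are given as [roll, pitch, yaw] about the fixed x, y, z axes, in that order (R = Rz(yaw) Ry(pitch) Rx(roll)).
In Python, from plant import * gives the robot as it stands.
- The arm moves only by the tool arm_command, never from a script. Its argument "commands" is one flat list of numbers, 5 for each row, row after row: the shift along the tool's x, y, z in mm, then the turn about the tool's x in degrees, then the opening in per cent of the stroke, from 0 (shut) to 100 (fully open). A call has 1 to 5 rows; each row shifts and turns the pose as measured when the row begins, along the tool's axes as they then stand; what a row does not reach is not made up. A row lasts 1/8 s, in which the tool goes at most 62.5 mm and 10.7 degrees, less where a joint would pass 70% of its speed; a pose out of reach is approached as far as the arm can. A call is refused whole if a number of a shift passes 62.5 or a number of a turn 10.7, either way. A call with a gripper value outside its range is refused whole. The fingers move at their own pace and stop on an object; the grip force is fixed at half the most. Time passes only in rows, so rows that do not move let the fingers close. It gives the time, the measured TCP pose, the force and the opening at its end, in the units of the state.
- get_obs(): the state, without advancing time (a new reading comes with each control period).
- snapshot(name): name is "scene" or "side" or "wrist"; returns a dict with "frame" (384x512x3 uint8, blue, green, red), "fov_y" (degrees; the focal length in pixels is half the picture's height over the tangent of half this angle, whatever the lens; pixels are square), "cx", "cy" (the principal point, pixels), "world_to_cam" (4x4, takes a point from world to camera coordinates). Camera axes: x right, y up, looking along -z (the intrinsics and any distortion apply to the point x, -y, -z); pixel columns grow to the right and rows downward; lengths in m; the calibration is good to about 2 mm. A picture is of the moment at which its call begins. There is no depth.
- close_job(): hands the job in, once; it reports no verdict.
The state is a dict: "clock": time; "joint_pos": joint angles; "qvel": joint speeds; "tau": joint torques, N m; "tool_pos": TCP position; "orientation": TCP orientation; "force": force on the tool from outside, world axes, zero at the start; "moment": the same for the moment, N m; "opening": finger opening in m.
Only numpy, scipy, OpenCV 4.12 (cv2) and the standard library are available. Lean on these libraries where they do the work, as an engineer would, in place of code of your own. Each camera call takes 0.05 s, during which the arm holds its last target. There are 200 camera calls.

## Task

Stand coloured packing pieces from the rack upright, side by side, in the gap of the gluing jig between the inlaid box and the blue press head, until pushing the press head forward by its handle is felt to squeeze box and packing tight against the fence instead of running to the end of its short travel. The head is sprung and opens again when let go, so finish while still pushing it firmly shut, with the packing clamped in place. Leave the packing pieces you do not need in the rack, and do not disturb the jar, the dye pot or the bowl.

Things in the scene. Friction and masses are not known exactly. Their poses are not given: they have to be found in the camera images.
- jig: gluing jig, fixed: brown base board 260 x 130 x 12 mm, x = -115 to +145 mm. Origin on the table under the face of the open press head, mid-width; x points from press head to fence, z up. Packing and box stand on the board, 12 mm above the origin. Steel bracket, 60 mm wide, top 34 mm above the table, at x = -112 to -100 mm. The gap runs from x = 0 (head open) to the inlaid box.
- slide (a joint): travel of the press head along the jig's x towards the fence: 0 = open (as at the start), 0.028 m = end stop. A spring pulls it back to 0: about 3 N at 0, about 5 N at the end stop. So packing must leave less than 28 mm of the gap empty for the head to clamp it; at the end stop nothing is squeezed.
- press_head: blue press head riding on joint slide, pushes along the jig's x. Origin = the jig's origin moved by the slide's value, same axes. Front face at x = 0, 70 mm wide, its top 52 mm above the table; behind it a 50 mm wide plate reaches to x = -76 mm, its top 27 mm above the table, and carries the black handle.
- press_handle (a point): point in the black upright handle of the press head, 62 mm above the table, 55 mm behind the head's front face. It is 18 mm along the jig's x, 24 mm along its y, its top 76 mm above the table: pinch it from above or push it from behind.
- fence: aluminium fence, 18 mm (x) x 90 mm (y) x 40 mm high, fixed on the jig at a distance that differs each time. Origin at the centre of its underside (12 mm above the table), axes as the jig's.
- inlaid_box: dark wooden box with coloured straw stripes on top, 40 mm (x) x 70 mm (y) x 40 mm high, about 0.12 kg, loose, standing on the jig against the fence. Origin at the centre of its underside. Its face towards the press head is 20 mm from its origin; the gap from that face to the opened press head is 36 to 66 mm.
- rack: light wooden rack, fixed, 172 mm (x) x 60 mm (y), with four slots in a row along its x, 38 mm apart, open at both ends. Origin on the table under its centre; slot floor 6 mm, ridges between slots 24 mm above the table.
- shim0: red packing piece, a thick plate 20 mm (x, thickness) x 44 mm (y) x 65 mm high, 45 g, standing upright in a rack slot. Origin at the centre of its underside. All four are alike; its upper part stands clear of rack, head and box, so it can be gripped there across its 44 mm width.
- shim1: yellow packing piece, a thick plate 20 mm (x, thickness) x 44 mm (y) x 65 mm high, 45 g, standing upright in a rack slot. Origin at the centre of its underside. All four are alike; its upper part stands clear of rack, head and box, so it can be gripped there across its 44 mm width.
- shim2: orange packing piece, a thick plate 20 mm (x, thickness) x 44 mm (y) x 65 mm high, 45 g, standing upright in a rack slot. Origin at the centre of its underside. All four are alike; its upper part stands clear of rack, head and box, so it can be gripped there across its 44 mm width.
- shim3: green packing piece, a thick plate 20 mm (x, thickness) x 44 mm (y) x 65 mm high, 45 g, standing upright in a rack slot. Origin at the centre of its underside. All four are alike; its upper part stands clear of rack, head and box, so it can be gripped there across its 44 mm width.
- glass_jar: glass jar with a steel cap, 64 mm across, 85 mm high, loose; to be left alone. Origin at the centre of its underside.
- dye_pot: small orange pot with a white cap, 48 mm across, 50 mm high, loose; to be left alone. Origin at the centre of its underside.
- white_bowl: white bowl, 76 mm across, 42 mm high, loose; to be left alone. Origin at the centre of its underside.
Not all that is in view belongs to the job. There is more than one size of the shim3; the job needs the middle-sized.

How it is judged:
By the outcome, as a careful person would: the job done as asked, in the order asked, and still so for the second after the job is handed in, while the arm keeps its last pose, push and grip.
It also fails if it takes over 70 s, if anything falls off the work surface, if the arm or the gripper's body presses on something with over 40 N, if the wrist force passes 120 N, or if a joint passes its speed limit or range.

## Working session

There is one attempt and no reset: what is moved stays moved. The work goes in short steps, Python scripts to look and compute and a tool call to move; the robot and the scene stay as the last step left them, time stands still between calls to the robot, and variables do not carry over. Pictures are saved under pics/ and viewed, about 8 in all and at most 12, crops included, and the job is handed in when it is done.

Besides the shell and the picture viewer there is one more tool, called after "Emit:" by a JSON object that holds its "method" and its "body". arm_command: Moves the arm, as the interface text tells. Its arguments: {"type":"object","properties":{"commands":{"type":"array"}},"required":["commands"]}

```bash
mkdir -p pics; ls; cat > h.py <<'E'
import sys; sys.path.insert(0,'.')
from plant import *
import numpy as np, cv2
E
python3 - <<'E'
from h import *
o=get_obs(); print({k:np.round(v,3) for k,v in o.items()})
for n in ("scene","side"):
    s=snapshot(n); cv2.imwrite(f'pics/{n}0.png',s['frame']); print(n,s['fov_y'],s['cx'],s['cy'],np.round(s['world_to_cam'],4).tolist(),[k for k in s])
    np.savez(f'{n}0.npz',**{k:v for k,v in s.items()})
a=cv2.imread('pics/scene0.png');cv2.imwrite('pics/scene0b.png',cv2.resize(a,(800,600),interpolation=cv2.INTER_CUBIC))
a=cv2.imread('pics/side0.png');cv2.imwrite('pics/side0b.png',cv2.resize(a,(800,600),interpolation=cv2.INTER_CUBIC))
E
```

```text
pics
{'clock': np.float64(0.0), 'joint_pos': array([-5.2133e+01,  2.0591e+01,  6.3300e-01, -2.1000e-02, -7.0139e+01,
       -1.6507e+01]), 'qvel': array([ 0.054,  0.068,  0.023, -0.036, -0.026,  0.004]), 'tau': array([-1.0000e-03, -5.8272e+01,  2.9305e+01,  6.9970e+00,  7.0000e-03,
       -0.0000e+00]), 'tool_pos': array([ 0.246, -0.628,  0.226]), 'orientation': array([  4.824,  89.902, 116.176]), 'force': array([ 0.016,  0.596, -0.137]), 'moment': array([-0.008,  0.043, -0.026]), 'opening': np.float64(0.088)}
scene 49.96297782162666 261.27952299760096 193.8377079524365 [[0.6523, 0.7577, -0.0197, -0.3644], [-0.5622, 0.5011, 0.6579, 0.2988], [0.5084, -0.4181, 0.7528, -1.3854], [0.0, 0.0, 0.0, 1.0]] ['frame', 'fov_y', 'cx', 'cy', 'world_to_cam']
side 49.24603480339525 255.21473763208516 194.19323151895185 [[-0.9699, -0.2432, 0.0157, 0.542], [0.1816, -0.6781, 0.7121, -0.1719], [-0.1625, 0.6935, 0.7019, -1.1353], [0.0, 0.0, 0.0, 1.0]] ['frame', 'fov_y', 'cx', 'cy', 'world_to_cam']
```

View pics/scene0b.png

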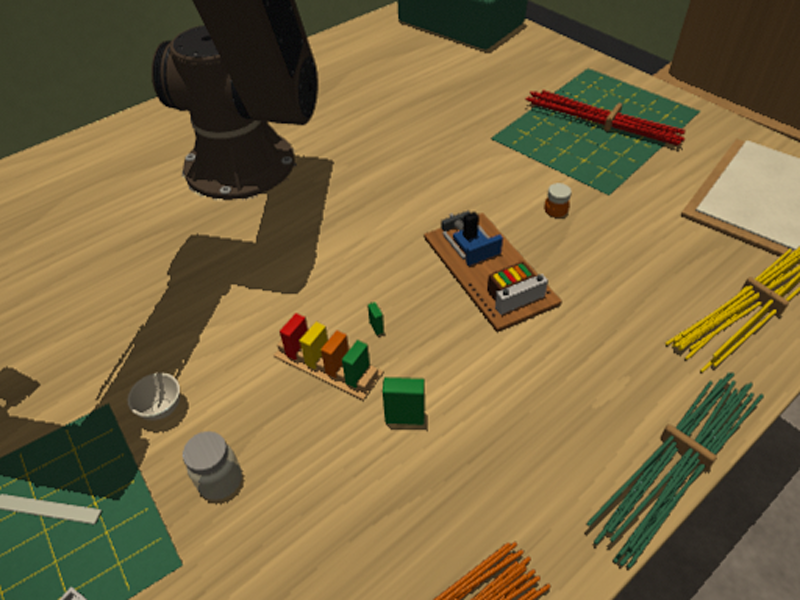

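View pics/side0b.png

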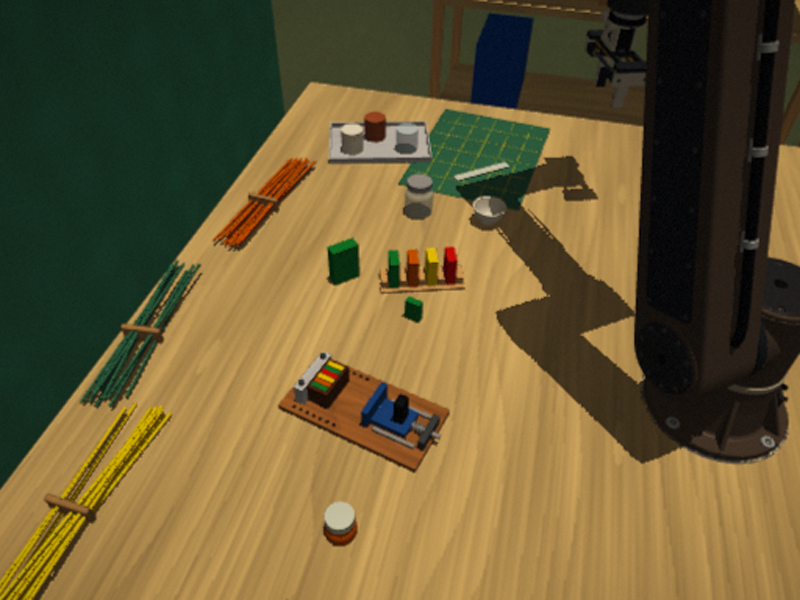

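```bash
python3 - <<'E'
import cv2,numpy as np
sc=cv2.imread('pics/scene0.png');si=cv2.imread('pics/side0.png')
def c(im,x,y): return cv2.resize(im[y:y+83,x:x+111],(400,300),interpolation=cv2.INTER_CUBIC)
v=np.vstack([np.hstack([c(sc,262,132),c(si,178,222)]),np.hstack([c(sc,170,190),c(si,200,140)])])
cv2.imwrite('pics/comp.png',v)
E
```

```text
(no output)
```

View pics/comp.png

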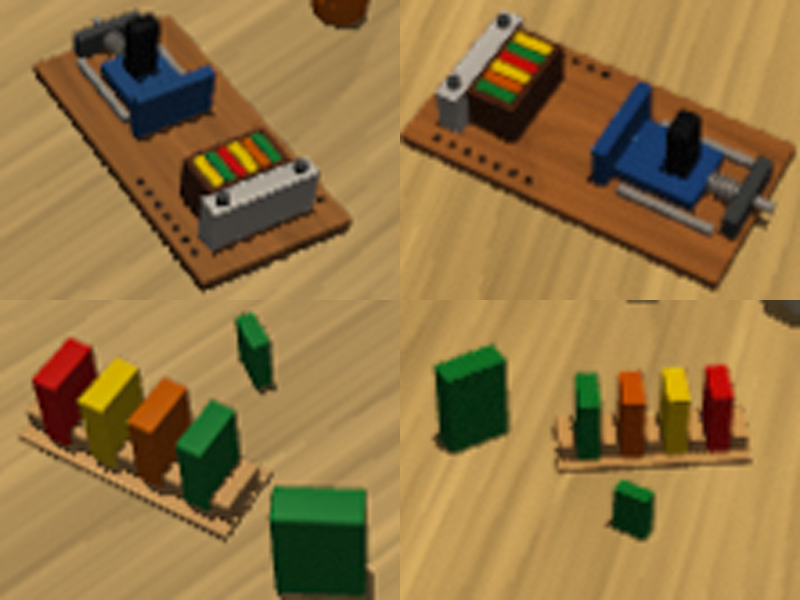

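```bash
cat >> h.py <<'E'
class Cam:
    def __init__(s,d):
        s.M=np.array(d['world_to_cam']);s.f=192/np.tan(np.radians(float(d['fov_y']))/2);s.c=np.array([float(d['cx']),float(d['cy'])])
    def pj(s,p):
        q=np.atleast_2d(p)@s.M[:3,:3].T+s.M[:3,3]
        return s.c+s.f*np.c_[q[:,0],-q[:,1]]/-q[:,2:]
    def ray(s,uv,z):
        d=np.c_[(np.atleast_2d(uv)-s.c)/s.f*[1,-1],-np.ones(len(np.atleast_2d(uv)))]@s.M[:3,:3]
        o=-s.M[:3,:3].T@s.M[:3,3]
        return o+d*((z-o[2])/d[:,2:])
def saved(n): return Cam(np.load(f'{n}.npz'))
E
python3 - <<'E'
from h import *
from scipy.optimize import least_squares
A,B=saved('scene0'),saved('side0')
px=lambda l,o:np.array(l,float)/3.6036+o
scJ=lambda l:px(l,[262,132]); siJ=lambda l:px(l,[178,222]); scR=lambda l:px(l,[170,190]); siR=lambda l:px(l,[200,140])
r=lambda a:np.round(a*1000,1)
a=scJ([[35,67],[165,13],[350,222],[203,278]]); b=siJ([[0,138],[395,148],[318,277]])
print('board',r(A.ray(a,.012)),r(B.ray(b,.012)))
La=[[-115,-65],[-115,65],[145,65],[145,-65]];Lb=[[145,65],[-115,-65],[-115,65]]
def T(p,L):
    L=np.array(L)/1000; c,s=np.cos(p[2]),np.sin(p[2]); return L@np.array([[c,s],[-s,c]])+p[:2]
f=lambda p:np.r_[(T(p,La)-A.ray(a,.012)[:,:2]).ravel(),(T(p,Lb)-B.ray(b,.012)[:,:2]).ravel()]
s=least_squares(f,[.6,.1,0]); p=s.x; print('jig',r(p[:2]),np.degrees(p[2]),r(s.fun))
def toj(P): c,sn=np.cos(p[2]),np.sin(p[2]); return (P[:,:2]-p[:2])@np.array([[c,-sn],[sn,c]])
print('fence outer top sc',r(toj(A.ray(scJ([[203,210],[318,172]]),.052))))
print('box head edge top sc',r(toj(A.ray(scJ([[185,158],[262,130]]),.052))),'si',r(toj(B.ray(siJ([[115,106],[163,57]]),.052))))
print('head front top sc',r(toj(A.ray(scJ([[132,110],[213,72]]),.052))))
print('sc shims',r(A.ray(scR([[65,65],[111,86],[162,105],[210,127]]),.071)))
print('si shims',r(B.ray(siR([[318,73],[275,75],[232,78],[188,80]]),.071)))
E
```

```text
board [[444.1 139.3  12. ]
 [467.6 264.8  12. ]
 [723.5 200.8  12. ]
 [688.8  82.1  12. ]] [[716.2 206.8  12. ]
 [435.8 142.3  12. ]
 [466.  260.5  12. ]]
jig [564.5 175.4] -13.28688738558406 [-6.5 -0.8 -0.1  0.2 -2.9  4.5  1.9 -3.3  4.3 -1.5  1.9 -3.7  1.5  4.6]
fence outer top sc [[116.  -49.3]
 [124.4  43.3]]
box head edge top sc [[ 66.9 -33.3]
 [ 69.8  31.9]] si [[ 63.7  26.4]
 [ 56.4 -28.3]]
head front top sc [[  5.6 -41.7]
 [ -0.3  34.3]]
sc shims [[ 508.1 -188.    71. ]
 [ 543.4 -175.2   71. ]
 [ 578.6 -159.4   71. ]
 [ 613.7 -146.8   71. ]]
si shims [[ 504.  -200.    71. ]
 [ 539.4 -187.6   71. ]
 [ 574.4 -174.    71. ]
 [ 610.3 -161.5   71. ]]
```

```bash
cat >> h.py <<'E'
from scipy.spatial.transform import Rotation as Ro
def plan(x,y,z,jaw,n=None):
    o=get_obs(); R=Ro.from_euler('xyz',o['orientation'],degrees=True).as_matrix(); p=np.array(o['tool_pos'])
    j=np.degrees(np.arctan2(R[1,2],R[0,2])); d=(jaw-j+90)%180-90   # ccw from above
    t=-d  # tool x points down
    w=np.array([x,y,z])-p
    n=n or int(max(np.ceil(np.abs(R.T@w).max()*1000/60),np.ceil(abs(t)/10.5),1))
    print('clock',round(float(o['clock']),2),'pos',np.round(p*1000,1),'jaw',round(j,1),'tilt',np.round(R[:,0],3),'F',np.round(o['force'],1),'open',round(float(o['opening'])*1000,1),'j6',round(o['joint_pos'][5],1))
    print('shift mm',np.round(R.T@w*1000,1),'turn',round(t,1),'rows',n)
    for k in range(n):
        Rk=R@Ro.from_euler('x',t*k/n,degrees=True).as_matrix(); print(np.round(Rk.T@w*1000/n,1),round(t/n,1))
E
python3 - <<'E'
from h import *
plan(.56,-.21,.22,111.3)
E
```

```text
clock 0.1 pos [ 245.7 -628.3  225.7] jaw 111.4 tilt [-0.001  0.001 -1.   ] F [-0.8  1.   0.5] open 87.5 j6 -16.5
shift mm [   6.1 -445.   275.1] turn 0.1 rows 8
[  0.8 -55.6  34.4] 0.0
[  0.8 -55.6  34.4] 0.0
[  0.8 -55.6  34.4] 0.0
[  0.8 -55.6  34.4] 0.0
[  0.8 -55.6  34.4] 0.0
[  0.8 -55.6  34.4] 0.0
[  0.8 -55.6  34.4] 0.0
[  0.8 -55.6  34.4] 0.0
```

Emit:
{"method": "arm_command", "body": {"commands": [0, -55, 34, 0, 100, 0, -55, 34, 0, 100, 0, -55, 34, 0, 100, 0, -55, 34, 0, 100, 0, -55, 34, 0, 100]}}

```text
clock: 0.72
tool_pos: [0.4338, -0.3766, 0.2226]
orientation: [22.8, 89.6, 133.7]
force: [1.6, -0.5, -0.3]
opening: 0.0877
```

Emit:
{"method": "arm_command", "body": {"commands": [0, -55, 34, 0, 100, 0, -55, 34, 0, 100, 0, -55, 34, 0, 100, 0, 0, 0, 0, 100]}}

```text
clock: 1.23
tool_pos: [0.5484, -0.2234, 0.2218]
orientation: [25.2, 89.6, 136.3]
force: [-0.2, 0.0, 0.3]
opening: 0.0878
```

```bash
python3 - <<'E'
from h import *
plan(.56,-.21,.22,111.3)
s=snapshot('wrist'); np.savez('w1.npz',**s); cv2.imwrite('pics/w1.png',s['frame'])
plan(.56,-.21,.22,111.3)
C=saved('w1'); print(C.pj(np.array([[.506,-.194,.071],[.541,-.181,.071],[.576,-.167,.071],[.612,-.154,.071]])))
E
```

```text
clock 1.23 pos [ 548.4 -223.4  221.8] jaw 111.2 tilt [-0.005  0.005 -1.   ] F [-0.2  0.   0.3] open 87.8 j6 -65.3
shift mm [  1.8 -15.6   8.3] turn -0.1 rows 1
[  1.8 -15.6   8.3] -0.1
clock 1.27 pos [ 547.3 -224.6  221.8] jaw 111.1 tilt [-0.006  0.005 -1.   ] F [ 0.1 -1.   0. ] open 87.7 j6 -65.2
shift mm [  1.8 -17.1   9. ] turn -0.2 rows 1
[  1.8 -17.1   9. ] -0.2
[[296.17022744 148.02708132]
 [294.22036677 183.59909332]
 [293.24825997 217.15415565]
 [291.16136244 249.02766349]]
```

View pics/w1.png

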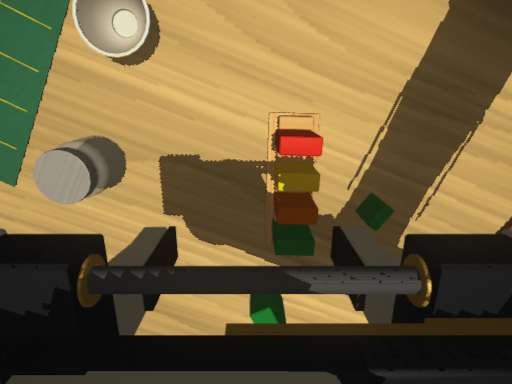

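```bash
python3 - <<'E'
import cv2
a=cv2.imread('pics/w1.png')[105:265,255:345]
a=cv2.convertScaleAbs(a,alpha=1.5)
cv2.imwrite('pics/w1c.png',cv2.resize(a,None,fx=3.7,fy=3.7,interpolation=cv2.INTER_CUBIC))
E
```

```text
(no output)
```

View pics/w1c.png

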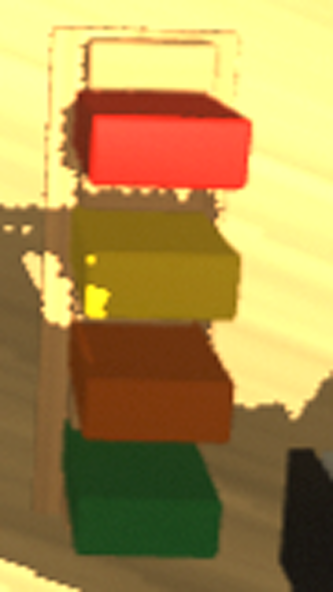

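```bash
python3 - <<'E'
from h import *
C=saved('w1'); P=C.ray([[300.9,145.8],[298.2,181.5],[297.2,214.7],[294.7,247.2]],.071); print(np.round(P*1000,1))
d=P[3]-P[0]; print(np.degrees(np.arctan2(d[1],d[0])),np.linalg.norm(d)/3)
# width edges of red & green top
E=C.ray((np.array([[90,151],[250,151],[75,526],[219,526],[170,115],[170,187]])/3.7)+[255,105],.071); print(np.round(E*1000,1),[np.linalg.norm(E[i]-E[i+1]) for i in (0,2,4)])
print('cam pos',-C.M[:3,:3].T@C.M[:3,3])
plan(P[3][0],P[3][1],.12,111.3)
E
```

```text
[[ 502.2 -190.5   71. ]
 [ 537.4 -178.    71. ]
 [ 571.9 -164.2   71. ]
 [ 608.5 -151.2   71. ]]
20.26434186234867 0.03776841538818729
[[ 510.1 -210.7   71. ]
 [ 494.3 -170.1   71. ]
 [ 616.2 -171.4   71. ]
 [ 600.7 -130.9   71. ]
 [ 493.3 -194.3   71. ]
 [ 511.3 -186.4   71. ]] [np.float64(0.043594729632841354), np.float64(0.04340534660444835), np.float64(0.019673702493481635)]
cam pos [ 0.47443052 -0.25428493  0.37994779]
clock 1.27 pos [ 547.3 -224.6  221.8] jaw 111.1 tilt [-0.006  0.005 -1.   ] F [ 0.1 -1.   0. ] open 87.7 j6 -65.2
shift mm [101.8 -83.9  45.7] turn -0.2 rows 2
[ 50.9 -42.   22.9] -0.1
[ 50.9 -42.   22.8] -0.1
```

Emit:
{"method": "arm_command", "body": {"commands": [30, -42, 23, 0, 100, 40, -42, 23, 0, 100, 30, 0, 0, 0, 100, 0, 0, 0, 0, 100]}}

```text
clock: 1.78
tool_pos: [0.6083, -0.153, 0.1199]
orientation: [31.4, 89.6, 142.2]
force: [-0.1, 0.1, 0.1]
opening: 0.0879
```

```bash
python3 - <<'E'
from h import *
plan(.6085,-.1512,.049,110.8)
E
```

```text
clock 1.77 pos [ 608.3 -153.   119.9] jaw 110.9 tilt [-0.006  0.004 -1.   ] F [-0.1  0.1  0.1] open 87.9 j6 -72.5
shift mm [70.9 -1.   1.2] turn 0.1 rows 2
[35.4 -0.5  0.6] 0.0
[35.4 -0.5  0.6] 0.0
```

Emit:
{"method": "arm_command", "body": {"commands": [35, 0, 1, 0, 100, 35, 0, 0, 0, 100, 1, 0, 0, 0, 55, 0, 0, 0, 0, 40, 0, 0, 0, 0, 40]}}

```text
clock: 2.4
tool_pos: [0.6107, -0.157, 0.0566]
orientation: [-81.8, 89.7, 28.8]
force: [0.5, 0.4, 0.6]
opening: 0.0632
```

Emit:
{"method": "arm_command", "body": {"commands": [0, 0, 0, 0, 40, 0, 0, 0, 0, 40]}}

```text
clock: 2.65
tool_pos: [0.6119, -0.1571, 0.0591]
orientation: [-93.2, 89.5, 17.5]
force: [-0.1, 0.2, -0.3]
opening: 0.0439
```

Emit:
{"method": "arm_command", "body": {"commands": [0, 0, 0, 0, 62, 0, 0, 0, 0, 62, 14, 0, 0, 0, 62, 1, 0, 0, 0, 62]}}

```text
clock: 3.15
tool_pos: [0.6119, -0.1568, 0.0431]
orientation: [-92.3, 89.5, 18.4]
force: [-0.4, 0.7, -0.4]
opening: 0.0541
```

```bash
python3 - <<'E'
from h import *
plan(.6085,-.1512,.049,110.8)
E
```

```text
clock 3.15 pos [ 611.9 -156.8   43.1] jaw 110.7 tilt [ 0.008  0.003 -1.   ] F [-0.4  0.7 -0.4] open 54.1 j6 -72.4
shift mm [-5.9  1.2  6.4] turn -0.1 rows 1
[-5.9  1.2  6.4] -0.1
```

Emit:
{"method": "arm_command", "body": {"commands": [-6, 1, 0, 0, 62, 0, 0, 0, 0, 40, 0, 0, 0, 0, 40, 0, 0, 0, 0, 40, 0, 0, 0, 0, 40]}}

```text
clock: 3.78
tool_pos: [0.6109, -0.1572, 0.0494]
orientation: [-92.7, 89.5, 18.0]
force: [0.9, -1.0, -1.1]
opening: 0.044
```

```bash
python3 - <<'E'
from h import *
plan(.6085,-.1512,.145,110.8)
E
```

```text
clock 3.77 pos [ 610.9 -157.2   49.4] jaw 110.7 tilt [ 0.008  0.003 -1.   ] F [ 0.9 -1.  -1.1] open 44.0 j6 -72.4
shift mm [-95.6  -0.7   6.4] turn -0.1 rows 2
[-47.8  -0.3   3.2] -0.1
[-47.8  -0.3   3.2] -0.1
```

Emit:
{"method": "arm_command", "body": {"commands": [-50, 0, 0, 0, 40, -50, 0, 0, 0, 40, -45, 0, 0, 0, 40, 0, 0, 0, 0, 40]}}

```text
clock: 4.28
tool_pos: [0.61, -0.1576, 0.1981]
orientation: [-92.6, 89.6, 18.0]
force: [-0.5, 0.5, -0.3]
opening: 0.0441
```

```bash
python3 - <<'E'
from h import *
plan(.662,.152,.2,76.7)
E
```

```text
clock 4.28 pos [ 610.  -157.6  198.1] jaw 110.7 tilt [ 0.007  0.002 -1.   ] F [-0.5  0.5 -0.3] open 44.1 j6 -72.4
shift mm [  -0.8 -158.   271.3] turn 34.0 rows 5
[ -0.2 -31.6  54.3] 6.8
[ -0.2 -25.   57.6] 6.8
[ -0.2 -18.   60.2] 6.8
[ -0.2 -10.7  61.9] 6.8
[-0.2 -3.3 62.7] 6.8
```

Emit:
{"method": "arm_command", "body": {"commands": [0, -27, 45, 6, 40, 0, -22, 48, 6, 40, 0, -17, 50, 6, 40, 0, -11, 52, 6, 40, 0, -5, 52, 6, 40]}}

```text
clock: 4.9
tool_pos: [0.6555, 0.1051, 0.1962]
orientation: [-53.5, 89.7, 25.8]
force: [0.9, 0.1, -0.5]
opening: 0.0437
```

```bash
python3 - <<'E'
from h import *
plan(.662,.152,.2,76.7)
E
```

```text
clock 4.9 pos [655.5 105.1 196.2] jaw 79.3 tilt [ 0.004  0.002 -1.   ] F [ 0.9  0.1 -0.5] open 43.7 j6 -126.6
shift mm [-3.6  2.3 47.3] turn 2.6 rows 1
[-3.6  2.3 47.3] 2.6
```

Emit:
{"method": "arm_command", "body": {"commands": [-3, 2, 45, 2.6, 40, 0, 0, 0, 0, 40]}}

```text
clock: 5.15
tool_pos: [0.6613, 0.1547, 0.1966]
orientation: [-37.1, 89.9, 39.7]
force: [-0.9, -1.0, -1.1]
opening: 0.0438
```

```bash
python3 - <<'E'
from h import *
s=snapshot('wrist'); np.savez('w2.npz',**s); cv2.imwrite('pics/w2.png',s['frame'])
cv2.imwrite('pics/w2b.png',cv2.resize(s['frame'],(800,600),interpolation=cv2.INTER_CUBIC))
plan(.662,.152,.2,76.7)
E
```

```text
clock 5.2 pos [660.9 153.3 196.4] jaw 76.7 tilt [ 0.001  0.001 -1.   ] F [ 0.  -0.2 -1.1] open 43.7 j6 -132.7
shift mm [-3.6 -1.4 -1. ] turn 0.0 rows 1
[-3.6 -1.4 -1. ] 0.0
```

View pics/w2b.png

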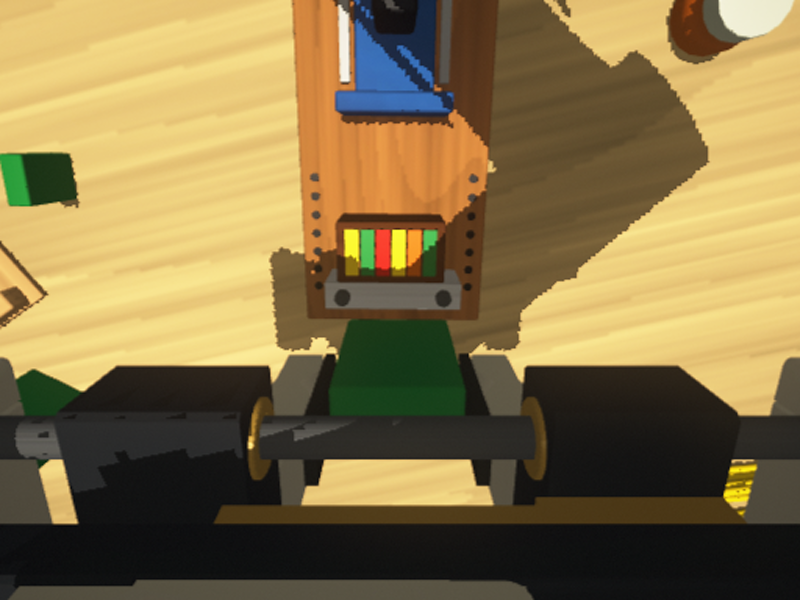

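```bash
python3 - <<'E'
from h import *
C=saved('w2'); k=1.5625; r=lambda a:np.round(a*1000,1)
print('cam',-C.M[:3,:3].T@C.M[:3,3])
th=np.radians(-13.3);X=np.array([np.cos(th),np.sin(th)]);Y=np.array([-X[1],X[0]])
def g(n,uv,z):
    P=C.ray(np.array(uv,float)/k,z)[:,:2]; d=P[1]-P[0]; m=P.mean(0)-[.5645,.1754]
    print(n,r(P).tolist(),'len',r(np.linalg.norm(d)),'dir',np.degrees(np.arctan2(d[1],d[0])).round(1),'mid jig',r(np.array([m@X,m@Y])))
g('head',[[337,112],[453,112]],.052)
g('box',[[338,217],[444,219]],.052)
g('fence back',[[325,283],[461,283]],.052)
g('fence out',[[324,308],[461,308]],.052)
g('board end',[[307,318],[478,319]],.012)
g('board right edge',[[497,0],[478,319]],.012)
g('board left edge',[[293,0],[307,318]],.012)
g('shim top',[[331,388],[463,388]],.213)
E
```

```text
cam [0.5829367  0.17167472 0.3544121 ]
head [[556.4, 142.2], [572.0, 208.7]] len 68.3 dir 76.8 mid jig [-0.3 -0.1]
box [[616.0, 126.5], [632.4, 190.9]] len 66.5 dir 75.7 mid jig [62.  -2.5]
fence back [[655.6, 106.9], [675.8, 193.4]] len 88.8 dir 76.8 mid jig [104.3  -1.3]
fence out [[672.0, 101.6], [692.8, 190.1]] len 90.9 dir 76.8 mid jig [121.5  -1.6]
board end [[688.5, 77.7], [718.9, 203.4]] len 129.3 dir 76.4 mid jig [143.5  -1.9]
board right edge [[512.4, 253.2], [718.9, 203.4]] len 212.4 dir -13.5 mid jig [37.6 63.2]
board left edge [[483.2, 128.8], [688.5, 77.7]] len 211.6 dir -14.0 mid jig [ 37.4 -65.3]
shim top [[651.7, 133.6], [661.6, 175.7]] len 43.2 dir 76.8 mid jig [94.5  1. ]
```

Emit:
{"method": "arm_command", "body": {"commands": [0, 26, -1, 0, 40, 20, 26, -1, 0, 40, 50, 0, 0, 0, 40, 0, 0, 0, 0, 40]}}

```text
clock: 5.7
tool_pos: [0.607, 0.1597, 0.1233]
orientation: [114.8, 89.9, -168.6]
force: [0.3, 1.0, -0.2]
opening: 0.0439
```

```bash
python3 - <<'E'
from h import *
plan(.610,.1636,.058,76.6)
E
```

```text
clock 5.7 pos [607.  159.7 123.3] jaw 76.6 tilt [-0.002 -0.    -1.   ] F [ 0.3  1.  -0.2] open 43.9 j6 -135.9
shift mm [65.3 -2.1  4.6] turn 0.0 rows 2
[32.6 -1.1  2.3] 0.0
[32.6 -1.1  2.3] 0.0
```

Emit:
{"method": "arm_command", "body": {"commands": [30, -2, 3, 0, 40, 30, 0, 2, 0, 40, 0, 0, 0, 0, 40, 0, 0, 0, 0, 40]}}

```text
clock: 6.2
tool_pos: [0.6148, 0.1628, 0.0696]
orientation: [-63.8, 89.7, 12.8]
force: [-1.3, 1.0, -0.2]
opening: 0.0438
```

```bash
python3 - <<'E'
from h import *
plan(.610,.1636,.0555,76.6)
E
```

```text
clock 6.2 pos [614.8 162.8  69.6] jaw 76.6 tilt [ 0.005  0.001 -1.   ] F [-1.3  1.  -0.2] open 43.8 j6 -136.0
shift mm [14.1  4.9 -0.4] turn -0.0 rows 1
[14.1  4.9 -0.4] -0.0
```

Emit:
{"method": "arm_command", "body": {"commands": [7, 5, 0, 0, 40, 3, 0, 0, 0, 40, 0, 0, 0, 0, 40]}}

```text
clock: 6.58
tool_pos: [0.6115, 0.1646, 0.0627]
orientation: [-57.6, 89.4, 19.0]
force: [-0.1, 0.0, -0.3]
opening: 0.0441
```

```bash
python3 - <<'E'
from h import *
plan(.610,.1636,.0555,76.6)
E
```

```text
clock 6.58 pos [611.5 164.6  62.7] jaw 76.6 tilt [ 0.01   0.003 -1.   ] F [-0.1  0.  -0.3] open 44.1 j6 -136.3
shift mm [ 7.2  1.3 -1.4] turn -0.0 rows 1
[ 7.2  1.3 -1.4] -0.0
```

Emit:
{"method": "arm_command", "body": {"commands": [5, 2, 0, 0, 40, 4, 0, 0, 0, 40, 0, 0, 0, 0, 40]}}

```text
clock: 6.95
tool_pos: [0.6105, 0.1655, 0.0548]
orientation: [-59.7, 89.3, 16.9]
force: [-0.1, -0.2, -0.2]
opening: 0.0436
```

```bash
python3 - <<'E'
from h import *
plan(.610,.1636,.0555,76.6)
E
```

```text
clock 6.95 pos [610.5 165.5  54.8] jaw 76.7 tilt [ 0.012  0.004 -1.   ] F [-0.1 -0.2 -0.2] open 43.6 j6 -136.5
shift mm [-0.7  0.1 -2. ] turn 0.1 rows 1
[-0.7  0.1 -2. ] 0.1
```

Emit:
{"method": "arm_command", "body": {"commands": [2, 0, -1, 0, 40, 1, 0, 0, 0, 40, 0, 0, 0, 0, 40]}}

```text
clock: 7.32
tool_pos: [0.6109, 0.1655, 0.0548]
orientation: [-59.2, 89.1, 17.6]
force: [0.5, 0.5, -0.7]
opening: 0.0437
```

Emit:
{"method": "arm_command", "body": {"commands": [0, 0, 0, 0, 64, 0, 0, 0, 0, 64, 0, 0, 0, 0, 64]}}

```text
clock: 7.7
tool_pos: [0.6109, 0.1654, 0.054]
orientation: [-59.3, 89.2, 17.4]
force: [-0.2, -0.6, 0.6]
opening: 0.0559
```

Emit:
{"method": "arm_command", "body": {"commands": [-20, 0, 0, 0, 64, -50, 0, 0, 0, 64, -50, 0, 0, 0, 80, -25, 0, 0, 0, 100]}}

```text
clock: 8.2
tool_pos: [0.6076, 0.1638, 0.1993]
orientation: [-71.9, 89.5, 4.8]
force: [-0.4, -0.2, -0.3]
opening: 0.071
```

```bash
python3 - <<'E'
from h import *
s=snapshot('wrist'); np.savez('w3.npz',**s); cv2.imwrite('pics/w3.png',s['frame'])
cv2.imwrite('pics/w3b.png',cv2.resize(s['frame'],(800,600),interpolation=cv2.INTER_CUBIC))
plan(.5719,-.1642,.2,110.8)
E
```

```text
clock 8.25 pos [608.7 164.1 202.3] jaw 76.7 tilt [ 0.011  0.002 -1.   ] F [0.6 0.5 3.4] open 74.3 j6 -136.4
shift mm [   1.3  -39.5 -328. ] turn -34.1 rows 6
[  0.2  -6.6 -54.7] -5.7
[  0.2  -1.1 -55. ] -5.7
[  0.2   4.3 -54.9] -5.7
[  0.2   9.7 -54.2] -5.7
[  0.2  15.  -53. ] -5.7
[  0.2  20.2 -51.2] -5.7
```

Emit:
{"method": "arm_command", "body": {"commands": [0, -6, -54, -5.7, 100, 0, -1, -55, -5.7, 100, 0, 4, -55, -5.7, 100, 0, 9, -54, -5.7, 100, 0, 15, -53, -5.7, 100]}}

```text
clock: 8.88
tool_pos: [0.5809, -0.1121, 0.2014]
orientation: [-93.9, 89.2, 12.6]
force: [1.2, 0.4, -0.1]
opening: 0.088
```

Emit:
{"method": "arm_command", "body": {"commands": [20, 18, -45, -5.7, 100, 40, 0, 0, 0, 100, 0, 0, 0, 0, 100]}}

```text
clock: 9.25
tool_pos: [0.5761, -0.1661, 0.1397]
orientation: [-101.6, 89.1, 10.6]
force: [1.0, 0.7, 0.9]
opening: 0.0878
```

```bash
python3 - <<'E'
from h import *
plan(.5719,-.1642,.12,110.8)
E
```

```text
clock 9.25 pos [ 576.1 -166.1  139.7] jaw 112.2 tilt [ 0.015  0.003 -1.   ] F [1.  0.7 0.9] open 87.8 j6 -70.2
shift mm [19.7  3.5  3.4] turn 1.4 rows 1
[19.7  3.5  3.4] 1.4
```

Emit:
{"method": "arm_command", "body": {"commands": [20, 3.5, 3.4, 1.4, 100, 20, 0, 0, 0, 100, 15, 0, 0, 0, 100, 5, 0, 0, 0, 100]}}

```text
clock: 9.75
tool_pos: [0.5766, -0.163, 0.0838]
orientation: [-107.9, 88.8, 3.0]
force: [0.0, 0.2, 0.4]
opening: 0.0873
```

```bash
python3 - <<'E'
from h import *
plan(.5719,-.1642,.050,110.8)
E
```

```text
clock 9.75 pos [ 576.6 -163.    83.8] jaw 110.9 tilt [ 0.021  0.001 -1.   ] F [0.  0.2 0.4] open 87.3 j6 -72.0
shift mm [33.7  5.5  0.8] turn 0.1 rows 1
[33.7  5.5  0.8] 0.1
```

Emit:
{"method": "arm_command", "body": {"commands": [0, 5, 1, 0, 100, 12, 1, 0, 0, 100, 12, 1, 0, 0, 100, 8, 1, 0, 0, 100]}}

```text
clock: 10.25
tool_pos: [0.5705, -0.1647, 0.0518]
orientation: [-108.9, 88.6, 2.1]
force: [-0.2, 1.0, 0.4]
opening: 0.0874
```

```bash
python3 - <<'E'
from h import *
plan(.5719,-.1642,.050,110.8)
E
```

```text
clock 10.25 pos [ 570.5 -164.7   51.8] jaw 111.0 tilt [ 0.025  0.001 -1.   ] F [-0.2  1.   0.4] open 87.4 j6 -71.8
shift mm [ 1.9 -1.5  0. ] turn 0.2 rows 1
[ 1.9 -1.5  0. ] 0.2
```

Emit:
{"method": "arm_command", "body": {"commands": [2, -1, 0, 0, 60, 0, 0, 0, 0, 40, 0, 0, 0, 0, 40, 0, 0, 0, 0, 40, 0, 0, 0, 0, 40]}}

```text
clock: 10.88
tool_pos: [0.5715, -0.1645, 0.0493]
orientation: [-109.3, 88.6, 1.7]
force: [-0.8, 0.4, -0.3]
opening: 0.0436
```

Emit:
{"method": "arm_command", "body": {"commands": [0, 0, 0, 0, 40, 0, 0, 0, 0, 40]}}

```text
clock: 11.12
tool_pos: [0.5715, -0.1645, 0.0494]
orientation: [-109.1, 88.6, 1.8]
force: [0.7, -0.4, -0.3]
opening: 0.044
```

```bash
python3 - <<'E'
from h import *
plan(.5719,-.1642,.050,110.8)
E
```

```text
clock 11.12 pos [ 571.5 -164.5   49.4] jaw 111.0 tilt [ 0.024  0.001 -1.   ] F [ 0.7 -0.4 -0.3] open 44.0 j6 -71.8
shift mm [-0.5 -0.5  0.1] turn 0.2 rows 1
[-0.5 -0.5  0.1] 0.2
```

Emit:
{"method": "arm_command", "body": {"commands": [-40, 0, 0, 0, 40, -50, 0, 0, 0, 40, -50, 0, 0, 0, 40, -10, 0, 0, 0, 40]}}

```text
clock: 11.62
tool_pos: [0.5675, -0.1645, 0.2024]
orientation: [-109.1, 88.8, 1.8]
force: [0.2, 1.0, -1.0]
opening: 0.0436
```

```bash
python3 - <<'E'
from h import *
plan(.655,.1536,.2,76.6,7)
E
```

```text
clock 11.62 pos [ 567.5 -164.5  202.4] jaw 110.9 tilt [ 0.022  0.001 -1.   ] F [ 0.2  1.  -1. ] open 43.6 j6 -71.8
shift mm [   4.5 -195.4  265.8] turn 34.3 rows 7
[  0.6 -27.9  38. ] 4.9
[  0.6 -24.6  40.2] 4.9
[  0.6 -21.   42.2] 4.9
[  0.6 -17.4  43.8] 4.9
[  0.6 -13.5  45.1] 4.9
[ 0.6 -9.6 46.1] 4.9
[ 0.6 -5.6 46.8] 4.9
```

Emit:
{"method": "arm_command", "body": {"commands": [0, -28, 38, 4.9, 40, 0, -25, 40, 4.9, 40, 0, -21, 42, 4.9, 40, 0, -17, 44, 4.9, 40, 0, -14, 45, 4.9, 40]}}

```text
clock: 12.25
tool_pos: [0.6317, 0.0654, 0.2029]
orientation: [-82.9, 88.8, 2.5]
force: [0.8, -0.4, 0.2]
opening: 0.0439
```

Emit:
{"method": "arm_command", "body": {"commands": [0, -10, 46, 4.9, 40, 0, -6, 40, 4.9, 40, 0, 0, 0, 0, 40]}}

```text
clock: 12.62
tool_pos: [0.6578, 0.1547, 0.1997]
orientation: [-76.5, 89.1, -1.2]
force: [-0.8, -0.5, -0.3]
opening: 0.0438
```

```bash
python3 - <<'E'
from h import *
s=snapshot('wrist'); np.savez('w4.npz',**s)
cv2.imwrite('pics/w4b.png',cv2.resize(s['frame'],(800,600),interpolation=cv2.INTER_CUBIC))
plan(.587,.168,.12,76.6)
E
```

```text
clock 12.68 pos [657.3 153.5 199.6] jaw 75.3 tilt [ 0.016 -0.001 -1.   ] F [-0.  -0.8 -0. ] open 43.7 j6 -134.8
shift mm [78.5 72.9 -4. ] turn -1.3 rows 2
[39.3 36.5 -2. ] -0.6
[39.3 36.5 -1.6] -0.6
```

View pics/w4b.png

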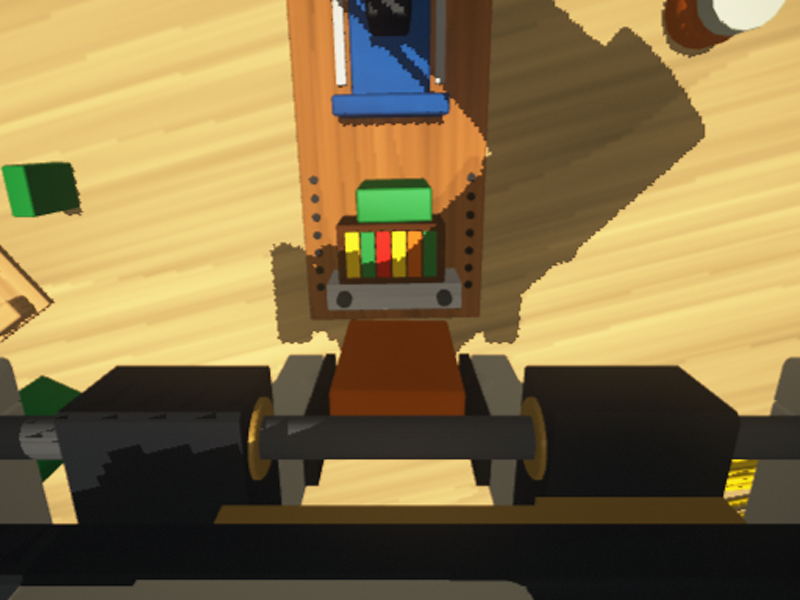

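```bash
python3 - <<'E'
from h import *
C=saved('w4'); r=lambda a:np.round(a*1000,1)
th=np.radians(-13.4);X=np.array([np.cos(th),np.sin(th)]);Y=np.array([-X[1],X[0]])
for n,uv,z in [('head',[[332,114],[449,114]],.052),('shim head edge',[[357,188],[432,189]],.077),('shim box edge',[[357,221],[432,222]],.077),('box',[[338,219],[444,220]],.052),('held edge',[[331,388],[464,388]],.221)]:
    P=C.ray(np.array(uv,float)/1.5625,z)[:,:2]; m=P.mean(0)-[.5645,.1754]; print(n,'len',r(np.linalg.norm(P[1]-P[0])),r(np.array([m@X,m@Y])))
m=np.array([.6573,.1535])-[.5645,.1754]; print('tcp jig',r(np.array([m@X,m@Y])))
E
```

```text
head len 69.3 [-0.5 -0.8]
shim head edge len 42.7 [40.4  0.7]
shim box edge len 43.6 [59.2  0.2]
box len 67.1 [62. -2.]
held edge len 42.0 [88.   0.7]
tcp jig [95.3  0.2]
```

Emit:
{"method": "arm_command", "body": {"commands": [0, 36, 0, -0.6, 40, 10, 36, 0, -0.7, 40, 30, 0, 0, 0, 40, 30, 0, 0, 0, 40, 10, 0, 0, 0, 40]}}

```text
clock: 13.3
tool_pos: [0.5849, 0.1669, 0.1157]
orientation: [-80.6, 89.2, -4.0]
force: [0.6, 0.6, -0.6]
opening: 0.0434
```

```bash
python3 - <<'E'
from h import *
plan(.5875,.1704,.090,76.6)
E
```

```text
clock 13.3 pos [584.9 166.9 115.7] jaw 76.6 tilt [ 0.015 -0.001 -1.   ] F [ 0.6  0.6 -0.6] open 43.4 j6 -138.4
shift mm [25.7 -1.3  3.9] turn 0.0 rows 1
[25.7 -1.3  3.9] 0.0
```

Emit:
{"method": "arm_command", "body": {"commands": [0, -1, 3, 0, 40, 12, 1, 1, 0, 40, 12, 1, 0, 0, 40, 4, 0, 0, 0, 40]}}

```text
clock: 13.8
tool_pos: [0.5865, 0.1706, 0.0877]
orientation: [-77.6, 89.1, -1.0]
force: [0.1, 0.7, -0.2]
opening: 0.0439
```

```bash
python3 - <<'E'
from h import *
plan(.5875,.1704,.056,76.6)
E
```

```text
clock 13.8 pos [586.5 170.6  87.7] jaw 76.6 tilt [ 0.017 -0.    -1.   ] F [ 0.1  0.7 -0.2] open 43.9 j6 -138.7
shift mm [31.7 -0.5 -0.1] turn 0.0 rows 1
[31.7 -0.5 -0.1] 0.0
```

Emit:
{"method": "arm_command", "body": {"commands": [10, 0.5, 0, 0, 40, 10, 0.5, 0, 0, 40, 7, 0, 0, 0, 40, 3, 0, 0, 0, 40]}}

```text
clock: 14.3
tool_pos: [0.586, 0.1709, 0.0555]
orientation: [-78.2, 89.1, -1.6]
force: [-0.1, 0.3, -0.5]
opening: 0.0438
```

```bash
python3 - <<'E'
from h import *
plan(.5875,.1704,.055,76.6)
E
```

```text
clock 14.3 pos [586.  170.9  55.5] jaw 76.6 tilt [ 0.016 -0.    -1.   ] F [-0.1  0.3 -0.5] open 43.8 j6 -138.9
shift mm [ 0.5 -1.6 -0.2] turn 0.0 rows 1
[ 0.5 -1.6 -0.2] 0.0
```

Emit:
{"method": "arm_command", "body": {"commands": [2, 0, 0, 0, 40, 1, 0, 0, 0, 40, 0, 0, 0, 0, 64, 0, 0, 0, 0, 64, 0, 0, 0, 0, 64]}}

```text
clock: 14.92
tool_pos: [0.5875, 0.1716, 0.0556]
orientation: [-76.1, 88.9, 0.6]
force: [-0.5, -1.4, -0.4]
opening: 0.0555
```

Emit:
{"method": "arm_command", "body": {"commands": [-15, 0, 0, 0, 64, -30, 0, 0, 0, 64, -50, 20, 0, 0, 20, -20, 40, 0, 0, 0]}}

```text
clock: 15.42
tool_pos: [0.5271, 0.1848, 0.1732]
orientation: [-83.4, 89.0, -6.8]
force: [0.1, 0.9, 0.4]
opening: 0.0418
```

```bash
python3 - <<'E'
from h import *
s=snapshot('wrist'); s2=snapshot('side'); np.savez('side5.npz',**s2)
c=s2['frame'][222:312,170:290]
cv2.imwrite('pics/s5.png',cv2.resize(c,None,fx=6,fy=6,interpolation=cv2.INTER_CUBIC))
th=np.radians(-13.4);x,y=-79,0
plan(.5645+x/1000*np.cos(th),.1754+x/1000*np.sin(th),.12,76.6)
E
```

```text
clock 15.53 pos [524.5 185.1 173.7] jaw 76.7 tilt [ 0.018 -0.001 -1.   ] F [0.9 0.4 0.1] open 33.2 j6 -143.8
shift mm [53.  38.8 -0.3] turn 0.1 rows 1
[53.  38.8 -0.3] 0.1
```

View pics/s5.png

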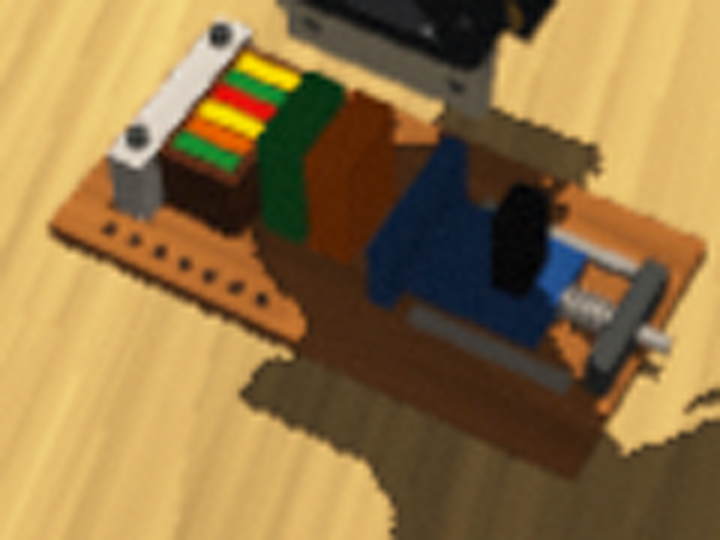

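Emit:
{"method": "arm_command", "body": {"commands": [20, 22, 0, 0, 0, 20, 22, 0, 0, 0, 12, 0, 0, 0, 0, 0, 0, 0, 0, 0]}}

```text
clock: 16.02
tool_pos: [0.4836, 0.1965, 0.1231]
orientation: [-70.2, 88.7, 6.6]
force: [0.6, 0.1, -0.2]
opening: 0.0007
```

```bash
python3 - <<'E'
from h import *
th=np.radians(-13.4);x,y=-84,0
plan(.5645+x/1000*np.cos(th),.1754+x/1000*np.sin(th),.05,76.6)
E
```

```text
clock 16.02 pos [483.6 196.5 123.1] jaw 76.8 tilt [ 0.022  0.003 -1.   ] F [ 0.6  0.1 -0.2] open 0.7 j6 -148.1
shift mm [73.   2.  -2.3] turn 0.2 rows 2
[36.5  1.  -1.1] 0.1
[36.5  1.  -1.1] 0.1
```

Emit:
{"method": "arm_command", "body": {"commands": [15, 2, -2, 0, 0, 20, 2, 0, 0, 0, 20, 2, 0, 0, 0, 14, 0, 0, 0, 0, 3, 0, 0, 0, 0]}}

```text
clock: 16.65
tool_pos: [0.482, 0.196, 0.0483]
orientation: [-68.5, 88.6, 8.2]
force: [-0.2, -0.8, -0.6]
opening: 0.0006
```

```bash
python3 - <<'E'
from h import *
th=np.radians(-13.4);x,y=-84,0
plan(.5645+x/1000*np.cos(th),.1754+x/1000*np.sin(th),.05,76.6)
E
```

```text
clock 16.65 pos [482.  196.   48.3] jaw 76.7 tilt [ 0.024  0.003 -1.   ] F [-0.2 -0.8 -0.6] open 0.6 j6 -148.7
shift mm [-1.7 -1.1 -0.9] turn 0.1 rows 1
[-1.7 -1.1 -0.9] 0.1
```

Emit:
{"method": "arm_command", "body": {"commands": [0, -6, -1, 0, 0, 0, -6, 0, 0, 0, 0, -5, 0, 0, 0]}}

```text
clock: 17.02
tool_pos: [0.4988, 0.1909, 0.049]
orientation: [-67.6, 88.6, 9.1]
force: [-3.8, 2.6, -3.5]
opening: 0.0007
```

Emit:
{"method": "arm_command", "body": {"commands": [0, -5, 0, 0, 0, 0, -5, 0, 0, 0, 0, -5, 0, 0, 0]}}

```text
clock: 17.4
tool_pos: [0.5133, 0.1873, 0.049]
orientation: [-66.0, 88.7, 10.7]
force: [-5.7, 3.5, -2.1]
opening: 0.0002
```

Emit:
{"method": "arm_command", "body": {"commands": [0, -4, 0, 0, 0, 0, -4, 0, 0, 0]}}

```text
clock: 17.65
tool_pos: [0.5158, 0.1865, 0.049]
orientation: [-55.1, 89.2, 21.4]
force: [-39.1, 21.2, 24.1]
opening: 0.0006
```

Emit:
{"method": "arm_command", "body": {"commands": [0, -4, 0, 0, 0, 0, -4, 0, 0, 0]}}

```text
clock: 17.9
tool_pos: [0.5154, 0.1867, 0.0491]
orientation: [2.5, 89.6, 78.9]
force: [-26.6, 16.0, 13.4]
opening: 0.0001
```

```bash
python3 - <<'E'
from h import *
s2=snapshot('side'); s1=snapshot('scene')
a=cv2.resize(s2['frame'][222:312,170:290],(640,480),interpolation=cv2.INTER_CUBIC)[:,:]
b=cv2.resize(s1['frame'][132:222,262:382],(640,480),interpolation=cv2.INTER_CUBIC)
v=cv2.resize(np.vstack([a,b]),(400,600)); 
v=np.hstack([cv2.resize(a,(400,300)),cv2.resize(b,(400,300))])
cv2.imwrite('pics/s6.png',cv2.convertScaleAbs(v,alpha=1.5))
o=get_obs(); print(np.round(o['force'],1),o['clock'],np.round(o['tool_pos'],4))
E
```

```text
[-28.6  15.3  14.9] 18.0 [0.5154 0.1867 0.0491]
```

View pics/s6.png

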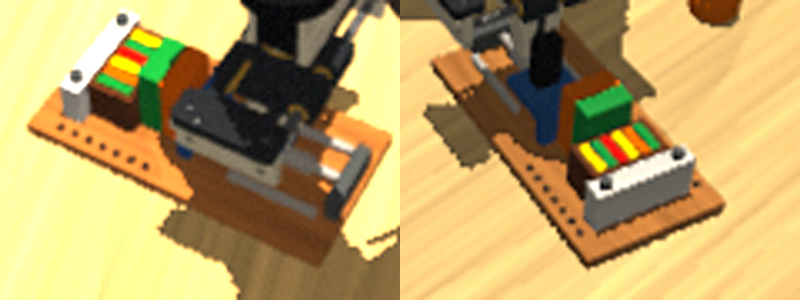

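```bash
python3 - <<'E'
from h import *
close_job()
o=get_obs(); print(np.round(o['force'],1),o['clock'])
E
```

```text
the job is handed in; nothing more can be done
the job is handed in; nothing more can be done
```

I placed two packing pieces, the rack's green and orange, upright side by side in the gap. I then pushed the press head shut from behind its handle with the closed fingers and handed the job in while still pushing. The red and yellow pieces stayed in the rack, and I did not go near the jar, dye pot or bowl.

- **Gap:** it measured about 62 mm, so two 20 mm pieces leave about 22 mm, inside the 28 mm travel.
- **Clamping:** the push rose from about 7 N (mostly spring) to about 30 N and movement stopped at roughly 22–23 mm of travel, short of the 28 mm end stop. I worked that travel out from the tool position.
- **Last look:** head, orange, green, box and fence showed no gaps between them, and both pieces stood upright.
- **Last force reading:** about 32 N horizontally, at 18 s on the clock. About 8–9 N of that was sideways and there was about 15 N upward, so the push was not purely along the jig.
- **Small faults on the way:**
  - The first grip on the green piece was too high, so I regripped it about 10 mm lower.
  - The tool drifted to a tilt of about 1–1.5° during the moves, with no visible effect on the packing.
- **Disagreement:** the two room cameras disagreed by about 13 mm on where the rack pieces stood, so I used the wrist camera's closer view, which matched the given sizes.

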